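# Gauge the blind bore and set the dowel length stop

## Robot

A 6-joint arm with a two-finger parallel gripper is mounted at the origin on a cart in front of the work surface, level with it; the furniture and walls round the work are solid. World frame = base frame: x ahead of the robot, y to its left, z up, the work surface at z = 0. Lengths are in m, angles in degrees, forces in N, time in s.
With the tool pointing down it reaches from about 0.4 to 0.825 m from the base axis. Payload 7 kg.
Tool frame: the origin (TCP) lies at the very end of the fingers, on their centre line; the grasp point (between the pads) lies 19 mm behind it; z points along the fingers, y is the direction in which the jaws open and shut (so a half turn about z gives the same grasp; the last joint's range is limited). The gripper opens to 88 mm and grips with 3 to 60 N. Pads are 19 mm wide; open, the fingers measure 130 mm over their backs; the gripper's body (78 mm by 193 mm) begins 47 mm behind the grasp point.
Start: joints at [-48.237, 20.546, 0.682, 0, -70.136, -16.507], TCP at [0.288, -0.61, 0.227] pointing down, gripper open.
Joint ranges: [-176.03, 176.03], [-82.01, 121.73], [-58.28, 71.71], [-173.87, 95.51], [-174.79, -0.11], [-173.66, 173.66]. Speed limits (degrees/s): [136.94, 136.94, 172.46, 180, 180, 180].

## Interface

Orientations are given as [roll, pitch, yaw] about the fixed x, y, z axes, in that order (R = Rz(yaw) Ry(pitch) Rx(roll)).
In Python, from plant import telemetry, optics, ctrl gives the robot as it stands.
- The arm moves only by the tool servo_tool, never from a script. Its argument "rows" is a list of rows, each a list of 3 entries, a list of its own where there are three numbers: the shift along the tool's x, y, z in m, then the turn, a rotation vector about the tool's x, y, z in units of 6 degrees (1.0 is 6 degrees), then the closure, from 0 (fully open) to 1 (shut). A call has 1 to 20 rows; each row shifts and turns the commanded pose from where the row before left it, along the tool's axes as they then stand; what a row does not reach is not made up. A row lasts 1/12 s, in which the tool goes at most 41.7 mm and 7.16 degrees, less where a joint would pass 70% of its speed; a pose out of reach is approached as far as the arm can. A call is refused whole if a number of a shift passes 0.0417 or a number of a turn 1, either way. A call with a gripper value outside its range is refused whole. The fingers move at their own pace and stop on an object; the grip force is fixed at half the most. Time passes only in rows, so rows that do not move let the fingers close. It gives the time, the measured TCP pose, the force and the opening at its end, in the units of the state.
- telemetry.get_obs(): the state, without advancing time (a new reading comes with each control period).
- optics.snapshot(name): name is "scene" or "top" or "wrist"; returns the picture (384x512x3 uint8, red, green, blue); there is no depth.
- optics.camera_info(name): a dict with "mtx" (3x3 intrinsics, pixels), "rvec" (rotation vector, rad) and "tvec" (3), from world to camera coordinates, as OpenCV has them. Camera axes: x right, y down, z forward; pixel columns grow to the right and rows downward; lengths in m; the calibration is good to about 2 mm. A picture is of the moment at which its call begins: read the wrist's pose just before it. camera_info takes no time and is no camera call; for the wrist camera it gives the pose at the moment of the call.
- ctrl.close_job(): hands the job in, once; it reports no verdict.
The state is a dict: "clock": time; "joint_pos": joint angles; "qvel": joint speeds; "tau": joint torques, N m; "tool_pos": TCP position; "orientation": TCP orientation; "force": force on the tool from outside, world axes, zero at the start; "moment": the same for the moment, N m; "opening": finger opening in m.
Only numpy, scipy, OpenCV 4.12 (cv2) and the standard library are available. Lean on these libraries where they do the work, as an engineer would, in place of code of your own. Each camera call takes 0.05 s, during which the arm holds its last target.

## Task

One of the three turned feet sits in the round hole of the plywood holding board: find out how deep its bore is with the depth gauge. Set the gauge's stock flat on top of that foot, slide the rod gently down the bore until it bottoms, and leave the gauge standing there so; then slide the stop of the cut-off board until its gap to the saw slot equals the depth you read, so that a dowel cut there will just fill the bore. Do not force the rod, and leave the other feet and the things lying about where they are.

Things in the scene. Friction and masses are not known exactly. Their poses are not given: they have to be found in the camera images.
- holding_board: plywood board 112 x 112 x 12 mm screwed to the work surface, with a 71 mm round through-hole in its middle in which one of the three feet stands on the work surface; origin at the centre of its underside
- foot_1: turned wooden foot, loose, upright, 70 mm tall: 68 mm diameter at its bottom 14 mm, 55 mm above; origin at the centre of its underside, z up. A flat-floored blind bore, 11 mm diameter, runs down its axis from the top; its depth (25 to 57 mm) differs from foot to foot and cannot be told from outside. Gauge whichever foot stands in the holding board
- foot_2: turned wooden foot, loose, upright, 70 mm tall: 68 mm diameter at its bottom 14 mm, 55 mm above; origin at the centre of its underside, z up. A flat-floored blind bore, 11 mm diameter, runs down its axis from the top; its depth (25 to 57 mm) differs from foot to foot and cannot be told from outside. Gauge whichever foot stands in the holding board
- foot_3: turned wooden foot, loose, upright, 70 mm tall: 68 mm diameter at its bottom 14 mm, 55 mm above; origin at the centre of its underside, z up. A flat-floored blind bore, 11 mm diameter, runs down its axis from the top; its depth (25 to 57 mm) differs from foot to foot and cannot be told from outside. Gauge whichever foot stands in the holding board
- foot_1_mouth (a point): centre of the bore's mouth, in the top face of foot_1 (70 mm above its underside)
- foot_2_mouth (a point): centre of the bore's mouth, in the top face of foot_2 (70 mm above its underside)
- foot_3_mouth (a point): centre of the bore's mouth, in the top face of foot_3 (70 mm above its underside)
- core_1: the solid wood under the bore of foot_1, a part of that foot; its upper end is the bore's floor. Its origin is the foot's origin, so its pose does not tell the depth
- core_2: the solid wood under the bore of foot_2, a part of that foot; its upper end is the bore's floor. Its origin is the foot's origin, so its pose does not tell the depth
- core_3: the solid wood under the bore of foot_3, a part of that foot; its upper end is the bore's floor. Its origin is the foot's origin, so its pose does not tell the depth
- gauge: the depth gauge's stock, a loose wooden bar 110 mm (its x) x 36 mm (its y) x 22 mm with a brass thumbscrew on its -y side (to 29 mm from its middle); origin at the centre of its flat underside, z up. The gauge (135 g, about 0.7 to 1.4 times that) stands upright on the work surface at the start, the rod rising from the middle of the stock
- gauge_rod (a joint): slide of the rod through the stock, m: how far its tip stands out below the stock's underside (0 flush, negative drawn up inside, range -0.012 to 0.078); stock flat on a foot and rod bottomed, it is the bore's depth. Friction of about 4 N (+4 N per m/s) keeps the rod where it is put. Exposed rod, from stock's top to knob's underside: 80 mm less this value
- rod_tip (a point): lower end of the gauge's rod, on its axis: steel rod 8 mm diameter, tip tapered to 4.4 mm over the last 3 mm, a dark ring every 10 mm from the tip
- rod_knob (a point): middle of the turned dark wooden knob at the top of the rod, 112 mm above the rod's tip; the knob is 16 mm diameter and reaches from 10 mm below to 11 mm above this point; it can be pinched or pushed from above, and the whole gauge can be carried by it (the rod's friction outweighs the stock)
- cutoff_board: dowel cut-off board fixed to the work surface, 100 mm (its x) x 200 mm (its y) x 14 mm, with a fence 18 mm thick and 32 mm high above the board along its far (+x) side (inner face at x = +27 mm); the fence is cut through by a 3 mm saw slot towards the board's -y end, and the slot goes on as a dark line across the board; marks every 10 mm along the front edge count from the slot. Origin at the centre of its underside
- saw_slot (a point): edge of the saw slot nearest the stop, on the board's top (14 mm above the work surface), the zero of the length stop
- length_stop (a joint): slide of the length stop along the cut-off board's +y, m: the gap between the saw slot's near edge and the stop's face (range 0 to 0.125); friction of about 3 N keeps it where it is left
- stop_grip (a point): point in the middle of the stop's dark wooden block, 40 mm above the work surface, to pinch it along the sliding direction (board's y) from above: the block is 26 mm thick along y, 58 mm along x (from 27 mm before to 31 mm behind this point), its top 54 mm above the work surface, its underside on the board
- sanding_block: bystander: cork sanding block 42 x 68 x 30 mm, origin at the centre of its underside
- tack_tin: bystander: open round tin of tacks, 55 mm diameter, 21 mm high, origin at the centre of its underside
- glue_bottle: bystander: squeeze bottle of glue, 55 mm diameter, 160 mm tall, origin at the centre of its underside
- try_square: bystander: small try square lying flat, 147 x 120 x 17 mm, origin at the centre of its underside
Not all that is in view belongs to the job. What is shaped like the foot_3 but pink or purple is not meant.

How it is judged (in metres and radians):
On the way:
1. the gauge's stock sits flat on the foot in the holding board and its rod has bottomed in the bore (its tip presses or rests on the bore's floor) (((horizontal distance between foot_1 and holding_board below 0.008 m and angle between foot_1's own z axis and vertical below 0.06 rad and horizontal distance between rod_tip and foot_1_mouth below 0.004 m and contact force between gauge and core_1 above 0.05 N and z of gauge in the frame of foot_1 between 0.068 and 0.072 m and angle between gauge's own z axis and vertical below 0.05 rad) or (horizontal distance between foot_2 and holding_board below 0.008 m and angle between foot_2's own z axis and vertical below 0.06 rad and horizontal distance between rod_tip and foot_2_mouth below 0.004 m and contact force between gauge and core_2 above 0.05 N and z of gauge in the frame of foot_2 between 0.068 and 0.072 m and angle between gauge's own z axis and vertical below 0.05 rad) or (horizontal distance between foot_3 and holding_board below 0.008 m and angle between foot_3's own z axis and vertical below 0.06 rad and horizontal distance between rod_tip and foot_3_mouth below 0.004 m and contact force between gauge and core_3 above 0.05 N and z of gauge in the frame of foot_3 between 0.068 and 0.072 m and angle between gauge's own z axis and vertical below 0.05 rad))), for 0.2 s.
At the end, for the whole second after the job is handed in: The gauge stands at rest with its stock flat (within 2 mm and 3 degrees) on the foot in the holding board, its rod in the bore with the tip resting on the bore's floor; the length stop is at rest with its gap within 2 mm of the depth that the rod shows (((horizontal distance between foot_1 and holding_board below 0.008 m and angle between foot_1's own z axis and vertical below 0.06 rad and horizontal distance between rod_tip and foot_1_mouth below 0.004 m and contact force between gauge and core_1 above 0.05 N and z of gauge in the frame of foot_1 between 0.068 and 0.072 m and angle between gauge's own z axis and vertical below 0.05 rad) or (horizontal distance between foot_2 and holding_board below 0.008 m and angle between foot_2's own z axis and vertical below 0.06 rad and horizontal distance between rod_tip and foot_2_mouth below 0.004 m and contact force between gauge and core_2 above 0.05 N and z of gauge in the frame of foot_2 between 0.068 and 0.072 m and angle between gauge's own z axis and vertical below 0.05 rad) or (horizontal distance between foot_3 and holding_board below 0.008 m and angle between foot_3's own z axis and vertical below 0.06 rad and horizontal distance between rod_tip and foot_3_mouth below 0.004 m and contact force between gauge and core_3 above 0.05 N and z of gauge in the frame of foot_3 between 0.068 and 0.072 m and angle between gauge's own z axis and vertical below 0.05 rad)) and ((value of joint gauge_rod between 0.024 and 0.026 m and value of joint length_stop between 0.022 and 0.028 m) or (value of joint gauge_rod between 0.026 and 0.028 m and value of joint length_stop between 0.024 and 0.03 m) or (value of joint gauge_rod between 0.028 and 0.03 m and value of joint length_stop between 0.026 and 0.032 m) or (value of joint gauge_rod between 0.03 and 0.032 m and value of joint length_stop between 0.028 and 0.034 m) or (value of joint gauge_rod between 0.032 and 0.034 m and value of joint length_stop between 0.03 and 0.036 m) or (value of joint gauge_rod between 0.034 and 0.036 m and value of joint length_stop between 0.032 and 0.038 m) or (value of joint gauge_rod between 0.036 and 0.038 m and value of joint length_stop between 0.034 and 0.04 m) or (value of joint gauge_rod between 0.038 and 0.04 m and value of joint length_stop between 0.036 and 0.042 m) or (value of joint gauge_rod between 0.04 and 0.042 m and value of joint length_stop between 0.038 and 0.044 m) or (value of joint gauge_rod between 0.042 and 0.044 m and value of joint length_stop between 0.04 and 0.046 m) or (value of joint gauge_rod between 0.044 and 0.046 m and value of joint length_stop between 0.042 and 0.048 m) or (value of joint gauge_rod between 0.046 and 0.048 m and value of joint length_stop between 0.044 and 0.05 m) or (value of joint gauge_rod between 0.048 and 0.05 m and value of joint length_stop between 0.046 and 0.052 m) or (value of joint gauge_rod between 0.05 and 0.052 m and value of joint length_stop between 0.048 and 0.054 m) or (value of joint gauge_rod between 0.052 and 0.054 m and value of joint length_stop between 0.05 and 0.056 m) or (value of joint gauge_rod between 0.054 and 0.056 m and value of joint length_stop between 0.052 and 0.058 m) or (value of joint gauge_rod between 0.056 and 0.058 m and value of joint length_stop between 0.054 and 0.06 m)) and linear speed of gauge below 0.02 m/s and velocity of joint length_stop between -0.01 and 0.01 m/s); the robot touches nothing.
It fails at once if the gauge is forced: pressed on a foot with more than 40 N (contact force between gauge and foot_1 above 40 N or contact force between gauge and foot_2 above 40 N or contact force between gauge and foot_3 above 40 N).
It fails at once if a foot is moved by more than 20 mm or tipped (distance of any of foot_1, foot_2, foot_3 from where it was at the start of the episode above 0.02 m or angle between any of foot_1, foot_2, foot_3's own z axis and vertical above 0.2 rad).
It fails at once if a thing lying about is moved by more than 30 mm (distance of any of sanding_block, tack_tin, glue_bottle, try_square from where it was at the start of the episode above 0.03 m).
It also fails if it takes over 62 s, if anything falls off the work surface, if the arm or the gripper's body presses on something with over 40 N, if the wrist force passes 120 N, or if a joint passes its speed limit or range.

## Working session

There is one attempt and no reset: what is moved stays moved. The work goes in short steps, Python scripts to look and compute and a tool call to move; the robot and the scene stay as the last step left them, time stands still between calls to the robot, and variables do not carry over. Pictures are saved under pics/ and viewed, and the job is handed in when it is done.

Besides the shell and the picture viewer there is one more tool, called by a JSON object that holds its "fn" and its "kwargs", one argument or row to a line. servo_tool: Moves the arm, as the interface text tells. Its arguments: {"type":"object","properties":{"rows":{"type":"array"}},"required":["rows"]}

```bash
ls; mkdir -p pics; cat > h.py <<'E'
import numpy as np, cv2
from plant import telemetry, optics, ctrl
def snap(n,f):
    im=optics.snapshot(n); cv2.imwrite('pics/'+f,im[:,:,::-1]); return im
def cam(n):
    c=optics.camera_info(n); K=np.array(c['mtx'],float);R=cv2.Rodrigues(np.array(c['rvec'],float))[0];t=np.array(c['tvec'],float).ravel();return K,R,t
def ray(c,u,v):
    K,R,t=c; d=R.T@np.linalg.inv(K)@np.array([u,v,1.]); return -R.T@t,d
def onz(c,u,v,z):
    o,d=ray(c,u,v); return o+d*(z-o[2])/d[2]
def proj(c,p):
    K,R,t=c; q=K@(R@np.array(p,float)+t); return q[:2]/q[2]
E
python3 - <<'E'
from h import *
print(telemetry.get_obs())
for n in ['scene','top','wrist']:
    im=snap(n,n+'0.png'); K,R,t=cam(n); print(n,K.tolist(),(-R.T@t).round(3),R[2].round(3))
E
```

```text
pics
{'clock': 0.0, 'joint_pos': array([-4.82388346e+01,  2.05900528e+01,  6.33924694e-01, -2.13256568e-02,
       -7.01362760e+01, -1.65061364e+01]), 'qvel': array([-0.02024263, -0.12130619,  0.10955411, -0.03527146, -0.01826778,
        0.04913262]), 'tau': array([-7.88811303e-04, -5.82711804e+01,  2.93048912e+01,  6.99688956e+00,
        6.85538747e-03, -1.83685670e-04]), 'tool_pos': array([ 0.28774877, -0.6100464 ,  0.22563565]), 'orientation': array([ 1.79905708e+02, -7.03494441e-03, -1.54752227e+02]), 'force': array([-0.40800777,  0.30749688,  0.19834458]), 'moment': array([0.0179781 , 0.01310222, 0.01793115]), 'opening': 0.08786738009749914}
scene [[450.9264211949116, 0.0, 243.32852414397277], [0.0, 450.9264211949116, 186.95598050466805], [0.0, 0.0, 1.0]] [0.015 0.801 1.072] [ 0.388 -0.629 -0.673]
top [[401.0175654403572, 0.0, 260.5332141430868], [0.0, 401.0175654403572, 202.7764121291921], [0.0, 0.0, 1.0]] [ 0.429 -0.103  1.401] [ 0.107 -0.022 -0.994]
wrist [[338.35979650428635, 0.0, 263.2265210277755], [0.0, 338.35979650428635, 190.23951554858255], [0.0, 0.0, 1.0]] [ 0.214 -0.645  0.383] [ 0.274  0.13  -0.953]
```

View pics/scene0.png

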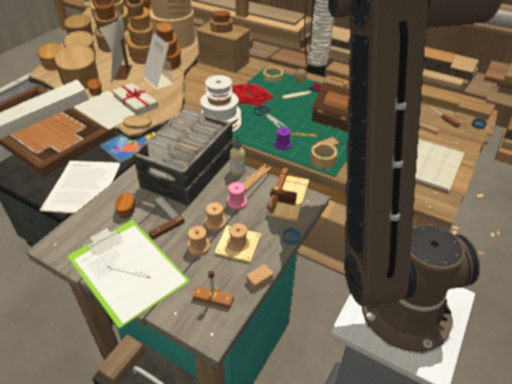

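View pics/top0.png

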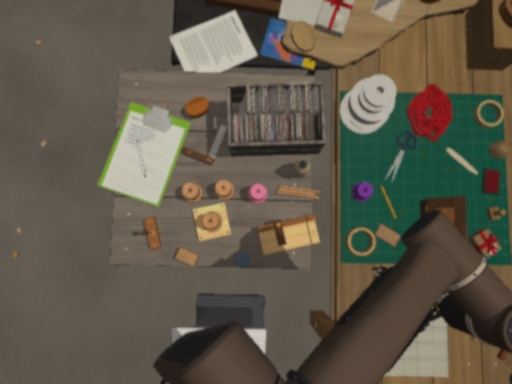

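View pics/wrist0.png

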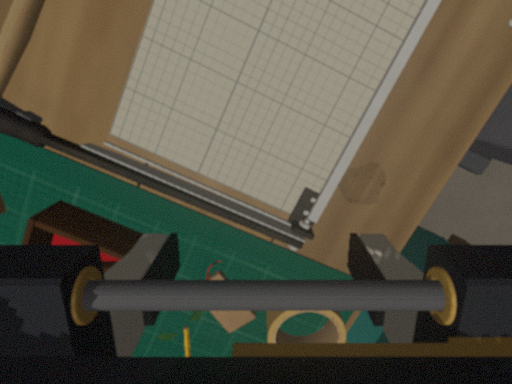

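```bash
python3 - <<'E'
from h import *
im=cv2.imread('pics/top0.png'); cv2.imwrite('pics/tc0.png',cv2.resize(im[165:275,130:330],None,fx=4,fy=4,interpolation=cv2.INTER_CUBIC))
im=cv2.imread('pics/scene0.png'); cv2.imwrite('pics/sc0.png',cv2.resize(im[160:310,180:340],None,fx=4,fy=4,interpolation=cv2.INTER_CUBIC)[:600])
c=cam('top')
for n,p,z in [('holefoot',(211,221),.07),('f192',(192,190),.07),('f224',(224,187),.07),('gauge',(152,233),.02),('cob',(289,234),.014),('pink',(258,192),.07)]: print(n,onz(c,*p,z).round(3))
E
```

```text
holefoot [0.508 0.03  0.07 ]
f192 [0.61  0.097 0.07 ]
f224 [ 0.623 -0.009  0.07 ]
gauge [0.465 0.234 0.02 ]
cob [ 0.473 -0.235  0.014]
pink [ 0.609 -0.123  0.07 ]
```

View pics/tc0.png

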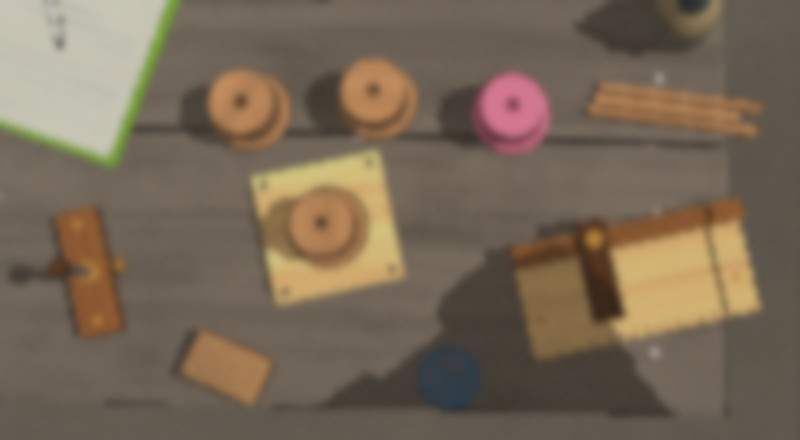

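View pics/sc0.png

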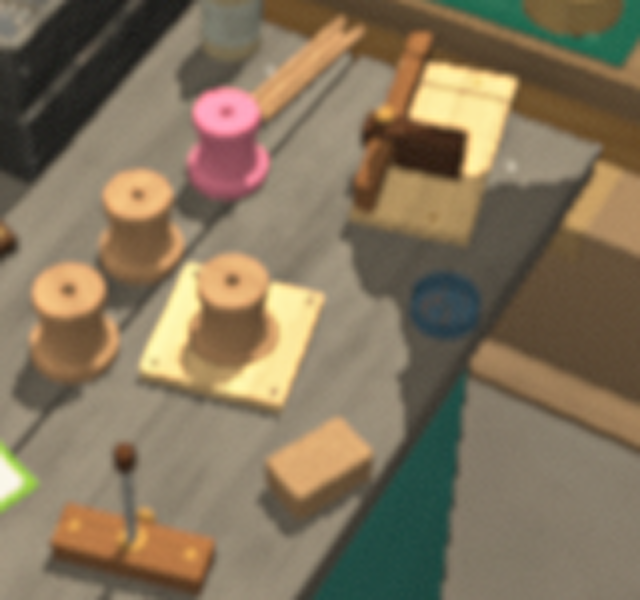

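Candidates for the foot, in the top view: the wooden foot in the plywood hole at (211,221), wooden feet on the bare table at (190,190) and (223,187), and a pink one at (258,192). I choose the first. It is plain wood and stands in the yellow plywood board. The crop above confirms this. The gauge is at (152,233) and the cut-off board at (289,234).

{"fn": "servo_tool", "kwargs": {
  "rows": [
    [[0,0,0],[0,0,0.7],0],
    [[0,0,0],[0,0,0.7],0],
    [[0,0,0],[0,0,0.725],0],
    [[-0.0223,0.0323,0],[0,0,0],0],
    [[-0.0223,0.0323,0],[0,0,0],0],
    [[-0.0223,0.0323,0],[0,0,0],0],
    [[-0.0223,0.0323,0],[0,0,0],0],
    [[-0.0223,0.0323,0],[0,0,0],0],
    [[-0.0223,0.0323,0],[0,0,0],0],
    [[-0.0223,0.0323,0],[0,0,0],0],
    [[-0.0223,0.0323,0],[0,0,0],0],
    [[-0.0223,0.0323,0],[0,0,0],0],
    [[-0.0223,0.0323,0],[0,0,0],0],
    [[-0.0223,0.0323,0],[0,0,0],0],
    [[0,0,0],[0,0,0],0],
    [[0,0,0],[0,0,0],0]
  ]
}}

```text
clock: 1.48
tool_pos: [0.4512, -0.2085, 0.2266]
orientation: [180.0, 0.0, -167.3]
force: [0.5, 0.1, 0.0]
opening: 0.0874
```

```bash
python3 - <<'E'
from h import *
c=cam('wrist');im=snap('wrist','w1.png');np.savez('w1c.npz',K=c[0],R=c[1],t=c[2])
o=telemetry.get_obs();print(o['tool_pos'],o['orientation'],o['force'])
E
```

```text
[ 0.45075197 -0.20963071  0.22653355] [ 1.79996931e+02 -6.03937787e-03 -1.67354001e+02] [-0.81501564 -0.01822564 -0.28782564]
```

View pics/w1.png

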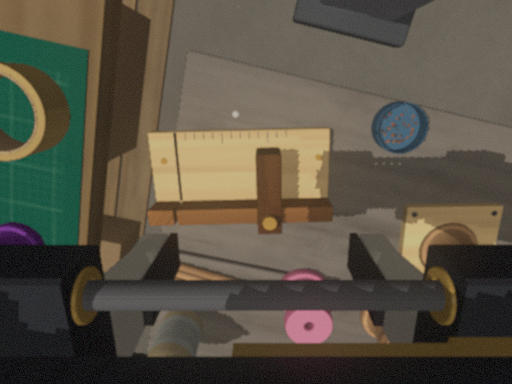

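The wrist view shows the cut-off board: slot line at column ~178, the dark stop block at columns 257–281, and marks along the top (front) edge.

```bash
python3 - <<'E'
from h import *
f=np.load('w1c.npz');c=(f['K'],f['R'],f['t'])
for n,p,z in [('front -y',(149,133),.014),('front +y',(330,128),.014),('slot front',(177,133),.014),('slot at fence',(180,200),.014),('blk top fl',(257,149),.054),('fr',(280,148),.054),('bl',(257,232),.054),('br',(282,231),.054),('hb',(405,206),.012),('hb2',(501,205),.012)]:print(n,onz(c,*p,z).round(4))
im=cv2.imread('pics/w1.png');cv2.imwrite('pics/w1c.png',cv2.resize(im[115:245,140:340],None,fx=4,fy=4,interpolation=cv2.INTER_CUBIC))
E
```

```text
front -y [ 0.4504 -0.3365  0.014 ]
front +y [ 0.4015 -0.1456  0.014 ]
slot front [ 0.4436 -0.3067  0.014 ]
slot at fence [ 0.5196 -0.292   0.014 ]
blk top fl [ 0.434  -0.2188  0.054 ]
fr [ 0.428  -0.1969  0.054 ]
bl [ 0.5213 -0.1995  0.054 ]
br [ 0.5142 -0.1738  0.054 ]
hb [ 0.4694 -0.0342  0.012 ]
hb2 [0.4433 0.0749 0.012 ]
```

View pics/w1c.png

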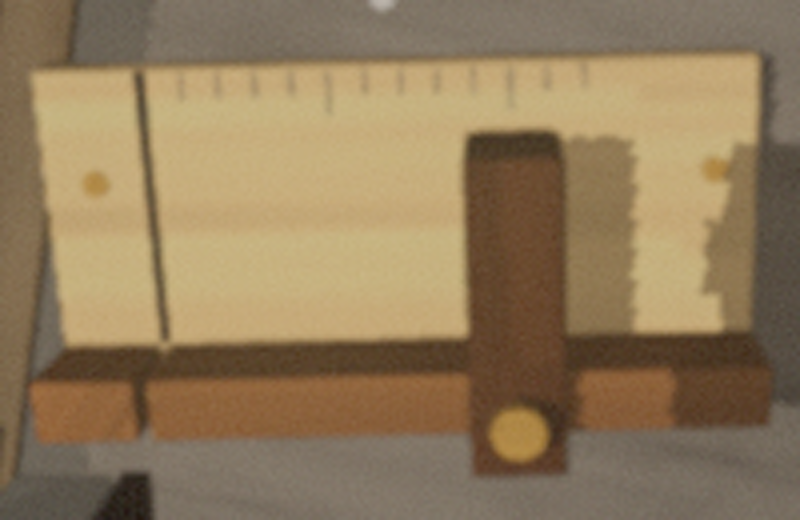

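{"fn": "servo_tool", "kwargs": {
  "rows": [
    [[-0.013,0.0322,0],[0,0,0],0],
    [[-0.013,0.0322,0],[0,0,0],0],
    [[-0.013,0.0322,0],[0,0,0],0],
    [[-0.013,0.0322,0],[0,0,0],0],
    [[-0.013,0.0322,0],[0,0,0],0],
    [[-0.013,0.0322,0],[0,0,0],0],
    [[-0.013,0.0322,0],[0,0,0],0],
    [[0,0,0],[0,0,0],0],
    [[0,0,0],[0,0,0],0]
  ]
}}

```text
clock: 2.28
tool_pos: [0.4907, 0.0295, 0.2262]
orientation: [-180.0, -0.0, -167.4]
force: [-0.1, -0.4, -0.5]
opening: 0.0879
```

```bash
python3 - <<'E'
from h import *
c=cam('wrist');im=snap('wrist','w2.png');np.savez('w2c.npz',K=c[0],R=c[1],t=c[2])
o=telemetry.get_obs();print(o['tool_pos'],o['orientation'],o['force'])
E
```

```text
[0.49044193 0.02865465 0.22620544] [-1.79987247e+02 -5.62353495e-02 -1.67502617e+02] [ 0.07813973 -0.32807113  0.21636343]
```

View pics/w2.png

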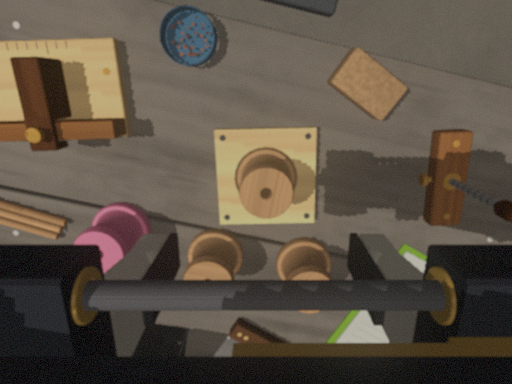

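Foot in the hole: bore mouth at ~(265,193). The board is centred at ~(266,175), and the gauge stock's middle is at (453,182) with its knob at (505,210).

```bash
python3 - <<'E'
from h import *
f=np.load('w2c.npz');c=(f['K'],f['R'],f['t'])
im=cv2.imread('pics/w2.png');g=cv2.cvtColor(im,cv2.COLOR_BGR2GRAY).astype(float)
def dark(g,x0,x1,y0,y1):
    s=g[y0:y1,x0:x1];w=np.clip(np.median(s)*0.75-s,0,None);yy,xx=np.mgrid[y0:y1,x0:x1];return (w*xx).sum()/w.sum(),(w*yy).sum()/w.sum()
m=dark(g,256,275,184,203);print('mouth px',m,onz(c,*m,.07))
for p in [(224,137),(312,135),(226,216),(310,216)]: q=onz(c,*p,.012);print(q)
ct=cam('top');gt=cv2.cvtColor(cv2.imread('pics/top0.png'),cv2.COLOR_BGR2GRAY).astype(float)
m=dark(gt,206,217,216,226);print('top mouth',m,onz(ct,*m,.07))
print('gauge mid',onz(c,453,182,.022),'knob',onz(c,505,210,.112),'ends',onz(c,452,131,.022),onz(c,445,224,.022))
cv2.imwrite('pics/w2c.png',np.vstack([cv2.resize(im[120:240,200:330],(520,480))]))
E
```

```text
mouth px (np.float64(265.1735216514046), np.float64(192.8517771224585)) [0.51069316 0.03589745 0.07      ]
[ 0.47602159 -0.01803178  0.012     ]
[0.45279734 0.07571796 0.012     ]
[0.56728248 0.00143964 0.012     ]
[0.54557356 0.09830629 0.012     ]
top mouth (np.float64(209.75), np.float64(220.25)) [0.51020128 0.03438561 0.07      ]
gauge mid [0.46783677 0.24070354 0.022     ] knob [0.46748041 0.2369744  0.112     ] ends [0.41510706 0.21802214 0.022     ] [0.51740504 0.25110085 0.022     ]
```

View pics/w2c.png

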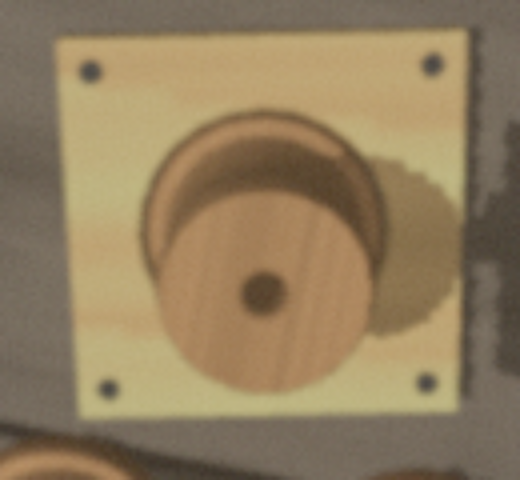

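{"fn": "servo_tool", "kwargs": {
  "rows": [
    [[-0.001,0.0353,0],[0,0,0],0],
    [[-0.001,0.0353,0],[0,0,0],0],
    [[-0.001,0.0353,0],[0,0,0],0],
    [[-0.001,0.0353,0],[0,0,0],0],
    [[-0.001,0.0353,0],[0,0,0],0],
    [[-0.001,0.0353,0],[0,0,0],0],
    [[0,0,0],[0,0,0],0],
    [[0,0,0],[0,0,0],0]
  ]
}}

```text
clock: 3.0
tool_pos: [0.4507, 0.2371, 0.2262]
orientation: [-180.0, -0.0, -167.5]
force: [0.9, -1.1, 0.1]
opening: 0.0876
```

```bash
python3 - <<'E'
from h import *
c=cam('wrist');im=snap('wrist','w3.png');np.savez('w3c.npz',K=c[0],R=c[1],t=c[2])
o=telemetry.get_obs();print(o['tool_pos'],o['orientation'],o['force'])
E
```

```text
[0.450728   0.23630188 0.22627997] [-1.79968606e+02 -4.24810270e-02 -1.67530313e+02] [-0.39117671 -0.33384091 -0.76858192]
```

View pics/w3.png

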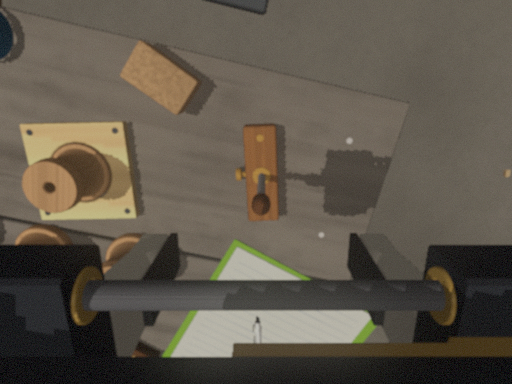

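The wrist view shows the knob at (260,204), the rod's foot at (262,176), and the bore mouth at (49,187).

```bash
python3 - <<'E'
from h import *
f=np.load('w3c.npz');c=(f['K'],f['R'],f['t'])
im=cv2.imread('pics/w3.png')
cv2.imwrite('pics/w3c.png',np.hstack([cv2.resize(im[115:235,225:300],(375,600),interpolation=cv2.INTER_CUBIC),cv2.resize(im[115:235,10:85],(375,600),interpolation=cv2.INTER_CUBIC)]))
f2=np.load('w2c.npz');c2=(f2['K'],f2['R'],f2['t'])
g=cv2.cvtColor(im,cv2.COLOR_BGR2GRAY).astype(float)
def dark(g,x0,x1,y0,y1):
    s=g[y0:y1,x0:x1];w=np.clip(np.median(s)*0.75-s,0,None);yy,xx=np.mgrid[y0:y1,x0:x1];return (w*xx).sum()/w.sum(),(w*yy).sum()/w.sum()
m=dark(g,42,57,180,196);print(m,onz(c,*m,.07))
g2=cv2.cvtColor(cv2.imread('pics/w2.png'),cv2.COLOR_BGR2GRAY).astype(float)
# triangulate
P=[k[0]@np.c_[k[1],k[2]] for k in (c2,c)]
X=cv2.triangulatePoints(P[0],P[1],np.array([[265.3],[193.]]),np.array([[m[0]],[m[1]]]));print('mouth tri',(X[:3]/X[3]).ravel())
for z in (.112,.118,.124): print(z,onz(c,260,204,z))
X=cv2.triangulatePoints(P[0],P[1],np.array([[505.],[210.]]),np.array([[260.],[204.]]));print('knob tri',(X[:3]/X[3]).ravel())
print('rod base',onz(c,262,176,.022), 'ends',onz(c,260.5,125,.022),onz(c,262,220,.022))
E
```

```text
(np.float64(49.06305152291489), np.float64(186.9742385425562)) [0.51061451 0.03725075 0.07      ]
mouth tri [0.51140724 0.03619312 0.06818143]
0.112 [0.4680971 0.2381844 0.112    ]
0.118 [0.4659558  0.23777897 0.118     ]
0.124 [0.4638145  0.23737353 0.124     ]
knob tri [0.46813552 0.23818878 0.11073908]
rod base [0.4675386  0.23934852 0.022     ] ends [0.41336359 0.22570968 0.022     ] [0.51889179 0.25073669 0.022     ]
```

View pics/w3c.png

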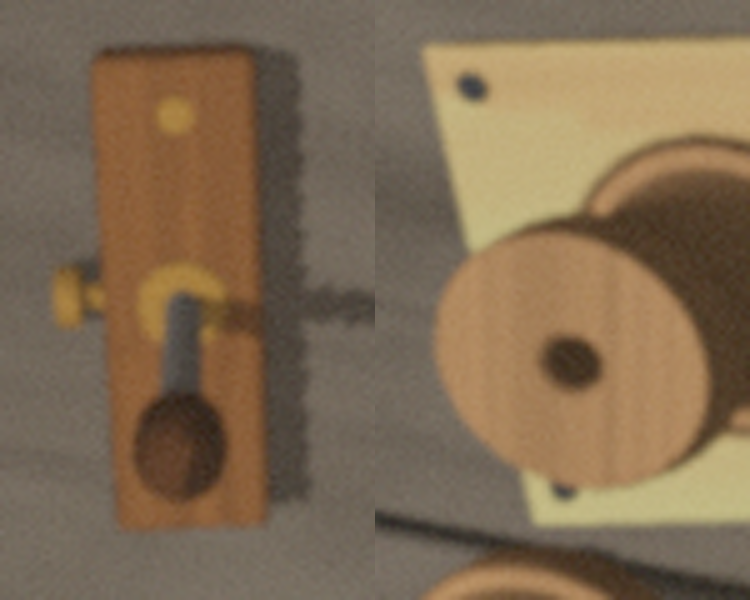

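{"fn": "servo_tool", "kwargs": {
  "rows": [
    [[-0.0084,-0.001,0.02],[0,0,0],0],
    [[-0.0084,-0.001,0.025],[0,0,0],0],
    [[0,0,0.03],[0,0,0],0],
    [[0,0,0.03],[0,0,0],0],
    [[0,0,0.015],[0,0,0],0],
    [[0,0,0.009],[0,0,0],0],
    [[0,0,0],[0,0,0],0],
    [[0,0,0],[0,0,0],0.5],
    [[0,0,0],[0,0,0],1],
    [[0,0,0],[0,0,0],1],
    [[0,0,0],[0,0,0],1],
    [[0,0,0],[0,0,0],1],
    [[0,0,0],[0,0,0],1],
    [[0,0,0],[0,0,0],1]
  ]
}}

```text
clock: 4.22
tool_pos: [0.4674, 0.2392, 0.0979]
orientation: [180.0, 0.0, -167.5]
force: [0.1, 0.4, 0.2]
opening: 0.0465
```

```bash
python3 - <<'E'
from h import *
c=cam('wrist');im=snap('wrist','w4.png')
o=telemetry.get_obs();print(o['tool_pos'],o['orientation'],o['force'],o['opening'])
E
```

```text
[0.46735291 0.23917542 0.09775497] [ 1.79987636e+02  1.50245561e-02 -1.67479962e+02] [ 0.23468133 -0.19232749 -0.12971945] 0.042528853572582355
```

View pics/w4.png

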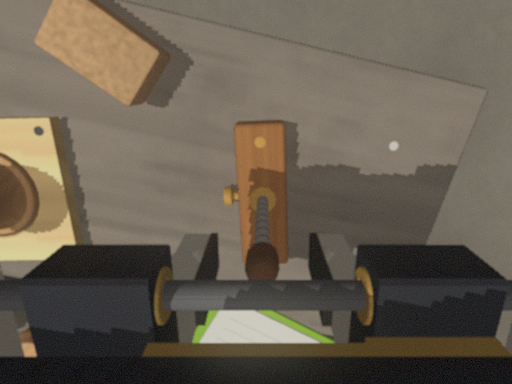

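Fingers are closing about the knob, which sits centred between them at (263,262).

{"fn": "servo_tool", "kwargs": {
  "rows": [
    [[0,0,0],[0,0,0],1],
    [[0,0,0],[0,0,0],1],
    [[0,0,0],[0,0,0],1],
    [[0,0,0],[0,0,0],1],
    [[0,0,0],[0,0,0],1],
    [[0,0,0],[0,0,0],1],
    [[0,0,0],[0,0,0],1]
  ]
}}

```text
clock: 4.85
tool_pos: [0.4673, 0.2389, 0.0975]
orientation: [-180.0, -0.0, -167.5]
force: [0.6, -0.1, 0.2]
opening: 0.0146
```

```bash
python3 - <<'E'
from h import *
im=snap('wrist','w5.png')
o=telemetry.get_obs();print(o['tool_pos'],o['orientation'],o['force'],o['opening'])
E
```

```text
[0.46735591 0.23897089 0.0975196 ] [-1.79993929e+02 -6.78976042e-03 -1.67494425e+02] [ 0.45290076 -0.51164751  0.17190994] 0.014265906036003183
```

View pics/w5.png

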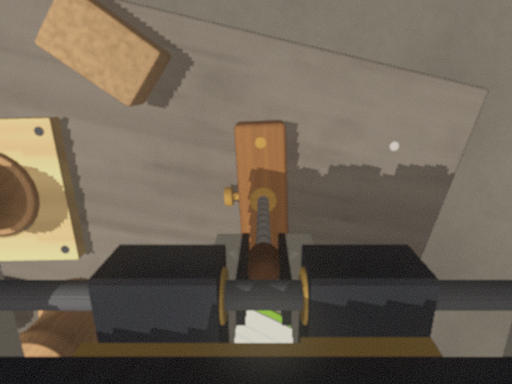

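Gripped (opening 14.3 mm). Now I press down gently to set the rod tip flush with the table as the zero reference.

{"fn": "servo_tool", "kwargs": {
  "rows": [
    [[0,0,0.001],[0,0,0],1],
    [[0,0,0.001],[0,0,0],1],
    [[0,0,0.001],[0,0,0],1]
  ]
}}

```text
clock: 5.15
tool_pos: [0.4682, 0.2394, 0.0956]
orientation: [180.0, 0.1, -167.5]
force: [-2.2, -1.5, 15.2]
opening: 0.014
```

{"fn": "servo_tool", "kwargs": {
  "rows": [
    [[0,0,-0.001],[0,0,0],1],
    [[0,0,0],[0,0,0],1],
    [[0,0,0],[0,0,0],1]
  ]
}}

```text
clock: 5.4
tool_pos: [0.4677, 0.2393, 0.0959]
orientation: [180.0, 0.0, -167.5]
force: [0.2, -0.1, 5.4]
opening: 0.0142
```

{"fn": "servo_tool", "kwargs": {
  "rows": [
    [[0,0,-0.006],[0,0,0],1],
    [[0,0,-0.02],[0,0,0],1],
    [[0,0,-0.025],[0,0,0],1],
    [[0,0,-0.025],[0,0,0],1],
    [[0,0,-0.024],[0,0,0],1],
    [[0.0002,-0.01,0],[0,0,0],1],
    [[0.0002,-0.025,0],[0,0,0],1],
    [[0.0002,-0.034,0],[0,0,0],1],
    [[0.0002,-0.034,0],[0,0,0],1],
    [[0.0002,-0.034,0],[0,0,0],1],
    [[0.0002,-0.034,0],[0,0,0],1],
    [[0.0002,-0.025,0],[0,0,0],1],
    [[0.0002,-0.0102,0],[0,0,0],1],
    [[0,0,0],[0,0,0],1],
    [[0,0,0],[0,0,0],1],
    [[0,0,0],[0,0,0],1]
  ]
}}

```text
clock: 6.73
tool_pos: [0.5102, 0.0378, 0.1953]
orientation: [180.0, -0.0, -167.5]
force: [0.2, 0.0, -1.7]
opening: 0.0143
```

```bash
python3 - <<'E'
from h import *
im=snap('wrist','w6.png');s=snap('scene','s6.png')
o=telemetry.get_obs();print(o['tool_pos'],o['orientation'],o['force'],o['opening'])
cv2.imwrite('pics/s6c.png',cv2.resize(s[170:290,170:320,::-1],None,fx=4,fy=4,interpolation=cv2.INTER_CUBIC))
E
```

```text
[0.51028822 0.03823498 0.19543797] [ 1.79990652e+02 -1.07282758e-02 -1.67434554e+02] [ 0.201158    0.73066658 -1.58806475] 0.014444299757169822
```

View pics/w6.png

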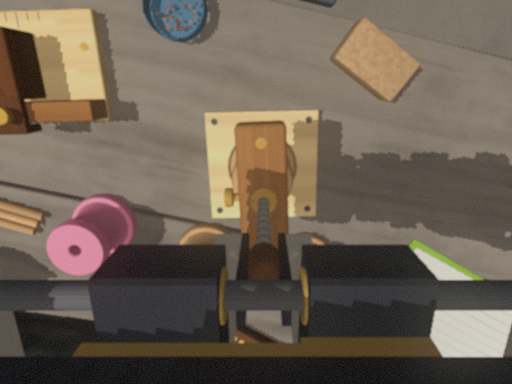

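View pics/s6c.png

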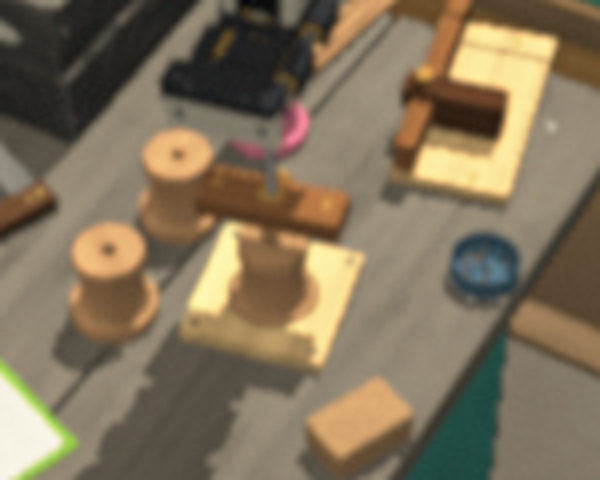

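The gauge hangs level over the foot in the board. The ring centre at (263,197) has kept its place relative to the fingers.

```bash
python3 - <<'E'
from h import *
c=cam('wrist')
im=cv2.imread('pics/w6.png');cv2.imwrite('pics/w6c.png',cv2.resize(im[100:280,200:330],(520,720))[:600])
m=cv2.inRange(cv2.cvtColor(im,cv2.COLOR_BGR2HSV),(18,120,90),(32,255,255));ys,xs=np.nonzero(m[180:215,245:285]);print(xs.min()+245,xs.max()+245,ys.min()+180,ys.max()+180)
for p in [(263,197),(264,199),(263,200)]: print(onz(c,*p,.1216))
print('mouth expected px',proj(c,(.5107,.0366,.07)))
E
```

```text
250 276 189 211
[0.50759316 0.03754965 0.1216    ]
[0.50892709 0.03858941 0.1216    ]
[0.50983351 0.03805023 0.1216    ]
mouth expected px [261.24956029 180.96875909]
```

View pics/w6c.png

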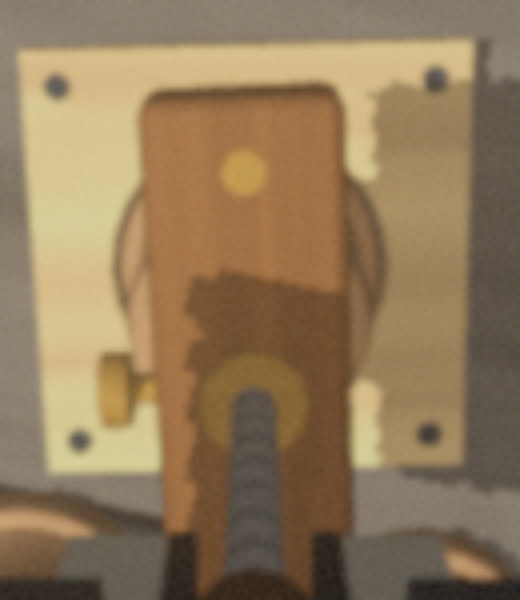

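```bash
python3 - <<'E'
from h import *
c=cam('wrist')
for y in (.0356,.0366,.0376,.0386): print(y,proj(c,(.5107,y,.014)),proj(c,(.5107,y,.012)))
print([onz(c,*p,.012).round(4) for p in [(214.3,121.7),(308.8,119.8),(219.7,210.2),(307.3,208.4)]], np.mean([onz(c,*p,.012) for p in [(214.3,121.7),(308.8,119.8),(219.7,210.2),(307.3,208.4)]],0))
E
```

```text
0.0356 [260.65364557 165.66878197] [260.66946333 165.21597683]
0.0366 [261.60338214 165.87597154] [261.61402179 165.42212197]
0.0376 [262.55276215 166.08308333] [262.55822755 165.62819014]
0.0386 [263.50178579 166.29011738] [263.50208082 165.83418138]
[array([ 0.4775, -0.019 ,  0.012 ]), array([0.4552, 0.0722, 0.012 ]), array([0.5689, 0.0032, 0.012 ]), array([0.5463, 0.0949, 0.012 ])] [0.51195006 0.03783845 0.012     ]
```

{"fn": "servo_tool", "kwargs": {
  "rows": [
    [[-0.0007,-0.0008,0.005],[0,0,0],1],
    [[0,0,0.008],[0,0,0],1],
    [[0,0,0.008],[0,0,0],1],
    [[0,0,0.005],[0,0,0],1],
    [[0,0,0.001],[0,0,0],1],
    [[0,0,0.001],[0,0,0],1],
    [[0,0,0.001],[0,0,0],1],
    [[0,0,0],[0,0,0],1]
  ]
}}

```text
clock: 7.5
tool_pos: [0.5114, 0.0368, 0.1666]
orientation: [-180.0, 0.0, -167.5]
force: [-0.4, 0.1, -1.1]
opening: 0.0142
```

{"fn": "servo_tool", "kwargs": {
  "rows": [
    [[0,0,0.001],[0,0,0],1],
    [[0,0,0.001],[0,0,0],1],
    [[0,0,0],[0,0,0],1]
  ]
}}

```text
clock: 7.75
tool_pos: [0.5117, 0.0368, 0.165]
orientation: [-180.0, 0.1, -167.5]
force: [1.0, 0.6, 0.9]
opening: 0.0144
```

{"fn": "servo_tool", "kwargs": {
  "rows": [
    [[0,0,0.001],[0,0,0],1],
    [[0,0,0.001],[0,0,0],1],
    [[0,0,0],[0,0,0],1]
  ]
}}

```text
clock: 8.0
tool_pos: [0.5117, 0.0368, 0.1628]
orientation: [-180.0, 0.1, -167.5]
force: [0.7, 0.0, 2.5]
opening: 0.0143
```

{"fn": "servo_tool", "kwargs": {
  "rows": [
    [[0,0,0.001],[0,0,0],1],
    [[0,0,0.001],[0,0,0],1],
    [[0,0,0.002],[0,0,0],1],
    [[0,0,0.002],[0,0,0],1],
    [[0,0,0.002],[0,0,0],1],
    [[0,0,0.002],[0,0,0],1],
    [[0,0,0.002],[0,0,0],1],
    [[0,0,0.001],[0,0,0],1],
    [[0,0,0],[0,0,0],1]
  ]
}}

```text
clock: 8.75
tool_pos: [0.5111, 0.0368, 0.1491]
orientation: [180.0, -0.0, -167.5]
force: [0.5, -1.7, 1.0]
opening: 0.0142
```

```bash
python3 - <<'E'
from h import *
im=snap('wrist','w7.png');s=snap('scene','s7.png')
cv2.imwrite('pics/s7c.png',np.hstack([cv2.resize(s[190:270,190:290,::-1],(400,320),interpolation=cv2.INTER_CUBIC),cv2.resize(im[90:290,190:340,::-1],(240,320))]))
o=telemetry.get_obs();print(o['force'],o['tool_pos'])
E
```

```text
[ 1.15846122 -0.02652773  1.15826732] [0.51097053 0.03671413 0.14917815]
```

View pics/s7c.png

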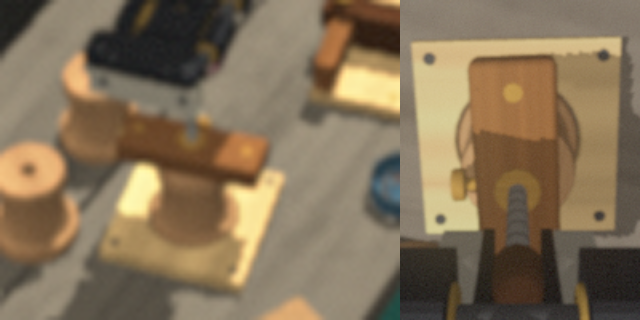

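The stock rests flat on the foot and the rod is going in, so I continue gently.

{"fn": "servo_tool", "kwargs": {
  "rows": [
    [[0,0,0.001],[0,0,0],1],
    [[0,0,0.001],[0,0,0],1],
    [[0,0,0.001],[0,0,0],1],
    [[0,0,0.001],[0,0,0],1],
    [[0,0,0.001],[0,0,0],1],
    [[0,0,0.001],[0,0,0],1]
  ]
}}

```text
clock: 9.35
tool_pos: [0.5114, 0.0368, 0.1436]
orientation: [180.0, 0.0, -167.5]
force: [1.8, -1.0, 3.3]
opening: 0.0144
```

{"fn": "servo_tool", "kwargs": {
  "rows": [
    [[0,0,0.001],[0,0,0],1],
    [[0,0,0.001],[0,0,0],1]
  ]
}}

```text
clock: 9.52
tool_pos: [0.5114, 0.0368, 0.1415]
orientation: [180.0, 0.0, -167.5]
force: [0.9, -0.2, 3.0]
opening: 0.0145
```

{"fn": "servo_tool", "kwargs": {
  "rows": [
    [[0,0,0.001],[0,0,0],1],
    [[0,0,0.001],[0,0,0],1]
  ]
}}

```text
clock: 9.68
tool_pos: [0.5113, 0.0368, 0.1395]
orientation: [180.0, 0.0, -167.5]
force: [1.5, -0.6, 3.0]
opening: 0.0146
```

{"fn": "servo_tool", "kwargs": {
  "rows": [
    [[0,0,0.001],[0,0,0],1],
    [[0,0,0.001],[0,0,0],1]
  ]
}}

```text
clock: 9.85
tool_pos: [0.5113, 0.0367, 0.1375]
orientation: [-180.0, 0.0, -167.5]
force: [0.8, -0.3, 3.5]
opening: 0.0141
```

{"fn": "servo_tool", "kwargs": {
  "rows": [
    [[0,0,0.001],[0,0,0],1],
    [[0,0,0.001],[0,0,0],1]
  ]
}}

```text
clock: 10.02
tool_pos: [0.5113, 0.0368, 0.1355]
orientation: [-180.0, 0.0, -167.5]
force: [2.1, -0.5, 4.2]
opening: 0.0146
```

{"fn": "servo_tool", "kwargs": {
  "rows": [
    [[0,0,0.001],[0,0,0],1],
    [[0,0,0.001],[0,0,0],1]
  ]
}}

```text
clock: 10.18
tool_pos: [0.5113, 0.0368, 0.1335]
orientation: [-180.0, -0.0, -167.5]
force: [1.5, 0.1, 4.2]
opening: 0.0141
```

{"fn": "servo_tool", "kwargs": {
  "rows": [
    [[0,0,0.001],[0,0,0],1],
    [[0,0,0.001],[0,0,0],1]
  ]
}}

```text
clock: 10.35
tool_pos: [0.5114, 0.0368, 0.1315]
orientation: [180.0, 0.0, -167.5]
force: [1.3, -1.5, 4.3]
opening: 0.0144
```

{"fn": "servo_tool", "kwargs": {
  "rows": [
    [[0,0,0.001],[0,0,0],1],
    [[0,0,0.001],[0,0,0],1]
  ]
}}

```text
clock: 10.52
tool_pos: [0.5113, 0.0368, 0.1295]
orientation: [180.0, 0.0, -167.5]
force: [0.8, 0.2, 4.0]
opening: 0.0147
```

{"fn": "servo_tool", "kwargs": {
  "rows": [
    [[0,0,0.001],[0,0,0],1],
    [[0,0,0.001],[0,0,0],1]
  ]
}}

```text
clock: 10.68
tool_pos: [0.5113, 0.0368, 0.1275]
orientation: [180.0, 0.0, -167.5]
force: [0.5, 0.7, 3.6]
opening: 0.0145
```

{"fn": "servo_tool", "kwargs": {
  "rows": [
    [[0,0,0.001],[0,0,0],1],
    [[0,0,0.001],[0,0,0],1]
  ]
}}

```text
clock: 10.85
tool_pos: [0.5113, 0.0368, 0.1255]
orientation: [-180.0, 0.0, -167.5]
force: [1.4, 0.2, 3.7]
opening: 0.0144
```

{"fn": "servo_tool", "kwargs": {
  "rows": [
    [[0,0,0.001],[0,0,0],1],
    [[0,0,0.001],[0,0,0],1]
  ]
}}

```text
clock: 11.02
tool_pos: [0.5113, 0.0368, 0.1235]
orientation: [180.0, 0.0, -167.5]
force: [0.9, -0.5, 3.5]
opening: 0.0144
```

{"fn": "servo_tool", "kwargs": {
  "rows": [
    [[0,0,0.001],[0,0,0],1],
    [[0,0,0.001],[0,0,0],1]
  ]
}}

```text
clock: 11.18
tool_pos: [0.5113, 0.0368, 0.1215]
orientation: [-180.0, -0.0, -167.5]
force: [1.6, -0.1, 3.7]
opening: 0.0142
```

{"fn": "servo_tool", "kwargs": {
  "rows": [
    [[0,0,0.001],[0,0,0],1],
    [[0,0,0.001],[0,0,0],1]
  ]
}}

```text
clock: 11.35
tool_pos: [0.5113, 0.0368, 0.1195]
orientation: [180.0, 0.0, -167.5]
force: [1.6, -0.2, 3.5]
opening: 0.0143
```

{"fn": "servo_tool", "kwargs": {
  "rows": [
    [[0,0,0.001],[0,0,0],1],
    [[0,0,0.001],[0,0,0],1]
  ]
}}

```text
clock: 11.52
tool_pos: [0.5113, 0.0368, 0.1175]
orientation: [180.0, 0.0, -167.5]
force: [1.8, -0.1, 3.4]
opening: 0.0147
```

{"fn": "servo_tool", "kwargs": {
  "rows": [
    [[0,0,0.001],[0,0,0],1],
    [[0,0,0.001],[0,0,0],1]
  ]
}}

```text
clock: 11.68
tool_pos: [0.5113, 0.0368, 0.1154]
orientation: [-180.0, -0.0, -167.5]
force: [1.8, 0.0, 3.1]
opening: 0.0143
```

{"fn": "servo_tool", "kwargs": {
  "rows": [
    [[0,0,0.001],[0,0,0],1],
    [[0,0,0.001],[0,0,0],1]
  ]
}}

```text
clock: 11.85
tool_pos: [0.5113, 0.0367, 0.1135]
orientation: [-180.0, -0.0, -167.5]
force: [1.9, -0.8, 3.9]
opening: 0.0143
```

{"fn": "servo_tool", "kwargs": {
  "rows": [
    [[0,0,0.001],[0,0,0],1],
    [[0,0,0.001],[0,0,0],1]
  ]
}}

```text
clock: 12.02
tool_pos: [0.5117, 0.0368, 0.1118]
orientation: [-180.0, 0.0, -167.5]
force: [0.5, -0.7, 12.2]
opening: 0.0145
```

{"fn": "servo_tool", "kwargs": {
  "rows": [
    [[0,0,0.0005],[0,0,0],1],
    [[0,0,0],[0,0,0],1]
  ]
}}

```text
clock: 12.18
tool_pos: [0.5117, 0.0367, 0.1117]
orientation: [-180.0, 0.0, -167.5]
force: [0.0, -0.6, 9.1]
opening: 0.0143
```

The rod has bottomed. Depth = 70 − (111.7 − 95.7) ≈ 54 mm. I hold there, then release.

{"fn": "servo_tool", "kwargs": {
  "rows": [
    [[0,0,0],[0,0,0],1],
    [[0,0,0],[0,0,0],1],
    [[0,0,0],[0,0,0],0.5],
    [[0,0,0],[0,0,0],0.5],
    [[0,0,0],[0,0,0],0.5],
    [[0,0,0],[0,0,0],0.5],
    [[0,0,0],[0,0,0],0.5],
    [[0,0,0],[0,0,0],0.5],
    [[0,0,-0.01],[0,0,0],0.5],
    [[0,0,-0.02],[0,0,0],0.5],
    [[0,0,-0.03],[0,0,0],0.5],
    [[0,0,-0.03],[0,0,0],0.5],
    [[0,0,-0.02],[0,0,0],0.5],
    [[0,0,0],[0,0,0],0.5]
  ]
}}

```text
clock: 13.35
tool_pos: [0.5137, 0.0373, 0.2267]
orientation: [180.0, 0.5, -167.5]
force: [1.4, 0.5, 0.5]
opening: 0.0436
```

```bash
python3 - <<'E'
from h import *
im=snap('wrist','w8.png');s=snap('scene','s8.png')
cv2.imwrite('pics/s8c.png',np.hstack([cv2.resize(s[180:270,190:290,::-1],(444,400),interpolation=cv2.INTER_CUBIC),cv2.resize(im[90:290,190:340,::-1],(300,400))]))
o=telemetry.get_obs();print(o['force'],o['tool_pos'],o['opening'])
E
```

```text
[ 0.39357672 -0.43592802 -0.91551387] [0.51160801 0.0369652  0.22241826] 0.04438034572786059
```

View pics/s8c.png

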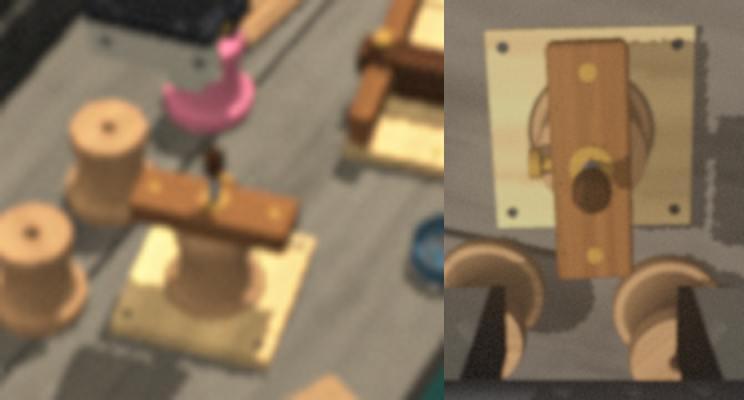

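The gauge stands flat on the foot by itself, with the knob low at wrist pixel (264,184). Next is the stop.

```bash
python3 - <<'E'
from h import *
c=cam('wrist')
for z in (.122,.128,.134): print(z,onz(c,264.5,184,z), 'ring',onz(c,264.5,90+165/2,.092))
f=np.load('w1c.npz');c=(f['K'],f['R'],f['t'])
a=onz(c,257,154.5,.054);b=onz(c,280.5,154,.054);print(a,b,np.linalg.norm(a-b))
y=onz(c,140+765/4,115+55/4,.014)-onz(c,140+32/4,115+70/4,.014);yaw=np.arctan2(-y[0],y[1]);print('yaw',np.degrees(yaw),np.linalg.norm(y))
X=np.array([np.cos(yaw),np.sin(yaw),0]);Y=np.array([-np.sin(yaw),np.cos(yaw),0])
g=(a+b)/2+.027*X;print('grip',g)
s=onz(c,140+143/4,115+72/4,.014);s2=onz(c,140+169/4,115+330/4,.014);print('slot',s,s2,'gap', (a-s)@Y,(a-s2)@Y)
E
```

```text
0.122 [0.50707912 0.03711118 0.122     ] ring [0.50556882 0.0368732  0.092     ]
0.128 [0.50532186 0.03669815 0.128     ] ring [0.50556882 0.0368732  0.092     ]
0.134 [0.50356459 0.03628512 0.134     ] ring [0.50556882 0.0368732  0.092     ]
[ 0.43933847 -0.21757694  0.054     ] [ 0.43369176 -0.1949882   0.054     ] 0.023283818002165103
yaw 13.958046049873671 0.1994065599203013
grip [ 0.46271788 -0.19976986  0.054     ]
slot [ 0.443933   -0.30801336  0.014     ] [ 0.51600434 -0.28992655  0.014     ] gap 0.08887432396069492 0.08870599951027641
```

{"fn": "servo_tool", "kwargs": {
  "rows": [
    [[0.0124,-0.0276,0],[0,0,-0.24],0.3],
    [[0.0124,-0.0276,0],[0,0,0],0.3],
    [[0.0124,-0.0276,0],[0,0,0],0.3],
    [[0.0124,-0.0276,0],[0,0,0],0.3],
    [[0.0124,-0.0276,0],[0,0,0],0.3],
    [[0.0124,-0.0276,0],[0,0,0],0.3],
    [[0.0124,-0.0276,0],[0,0,0],0.3],
    [[0.0124,-0.0276,0],[0,0,0],0.3],
    [[0,0,0.03],[0,0,0],0.3],
    [[0,0,0.03],[0,0,0],0.3],
    [[0,0,0.03],[0,0,0],0.3],
    [[0,0,0.02],[0,0,0],0.3],
    [[0,0,0.01],[0,0,0],0.3],
    [[0,0,0],[0,0,0],0.3],
    [[0,0,0],[0,0,0],0.3]
  ]
}}

```text
clock: 14.7
tool_pos: [0.4675, -0.2014, 0.101]
orientation: [180.0, -0.1, -166.0]
force: [0.5, -0.8, 0.9]
opening: 0.0617
```

```bash
python3 - <<'E'
from h import *
im=snap('wrist','w9.png')
o=telemetry.get_obs();print(o['force'],o['tool_pos'],o['orientation'],o['opening'])
E
```

```text
[0.90123521 0.32738369 0.73034503] [ 0.46815475 -0.20136837  0.1018515 ] [-1.79970289e+02  2.69515390e-02 -1.66024196e+02] 0.06164654557586418
```

View pics/w9.png

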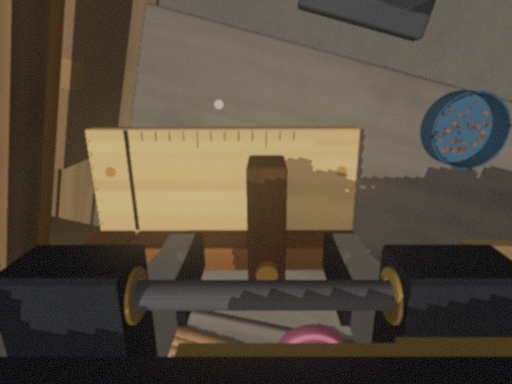

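{"fn": "servo_tool", "kwargs": {
  "rows": [
    [[0.0025,0.001,0.025],[0,0,0],0.3],
    [[0.0025,0,0.025],[0,0,0],0.3],
    [[0,0,0.02],[0,0,0],0.3],
    [[0,0,0.01],[0,0,0],0.3],
    [[0,0,0],[0,0,0],0.3],
    [[0,0,0],[0,0,0],0.6],
    [[0,0,0],[0,0,0],1],
    [[0,0,0],[0,0,0],1],
    [[0,0,0],[0,0,0],1],
    [[0,0,0],[0,0,0],1],
    [[0,0,0],[0,0,0],1],
    [[0,0,0],[0,0,0],1],
    [[0,0,0],[0,0,0],1]
  ]
}}

```text
clock: 15.83
tool_pos: [0.4627, -0.2015, 0.0215]
orientation: [-180.0, 0.0, -166.0]
force: [-1.8, 1.7, 6.2]
opening: 0.0257
```

{"fn": "servo_tool", "kwargs": {
  "rows": [
    [[0,-0.005,0],[0,0,0],1],
    [[0,-0.01,0],[0,0,0],1],
    [[0,-0.01,0],[0,0,0],1],
    [[0,-0.01,0],[0,0,0],1],
    [[0,-0.01,0],[0,0,0],1],
    [[0,-0.01,0],[0,0,0],1],
    [[0,-0.01,0],[0,0,0],1],
    [[0,-0.01,0],[0,0,0],1],
    [[0,0,0],[0,0,0],1]
  ]
}}

```text
clock: 16.58
tool_pos: [0.4814, -0.2758, 0.0215]
orientation: [-179.9, 0.0, -166.1]
force: [0.5, -3.2, 4.7]
opening: 0.026
```

```bash
python3 - <<'E'
from h import *
im=snap('wrist','w10.png')
o=telemetry.get_obs();print(o['force'],o['tool_pos'],o['orientation'],o['opening'])
E
```

```text
[ 0.21903992 -2.85878253  4.5284208 ] [ 0.48137759 -0.2754478   0.0215315 ] [-1.79925508e+02  6.04076365e-02 -1.66067221e+02] 0.02556028238889953
```

View pics/w10.png

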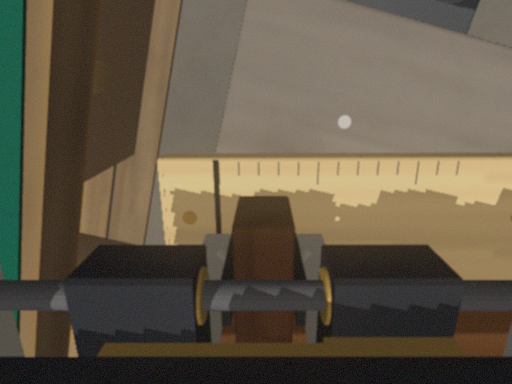

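The stop slides along with the gripper. About 10 mm remain between its face and the slot line at column 219. I creep to the zero end.

{"fn": "servo_tool", "kwargs": {
  "rows": [
    [[0,-0.0015,0],[0,0,0],1],
    [[0,-0.0015,0],[0,0,0],1],
    [[0,-0.0015,0],[0,0,0],1],
    [[0,-0.0015,0],[0,0,0],1],
    [[0,-0.0015,0],[0,0,0],1],
    [[0,-0.001,0],[0,0,0],1]
  ]
}}

```text
clock: 17.13
tool_pos: [0.483, -0.282, 0.0215]
orientation: [-180.0, 0.1, -166.0]
force: [1.0, 2.9, 7.6]
opening: 0.0258
```

{"fn": "servo_tool", "kwargs": {
  "rows": [
    [[0,-0.001,0],[0,0,0],1],
    [[0,-0.001,0],[0,0,0],1],
    [[0,0,0],[0,0,0],1]
  ]
}}

```text
clock: 17.38
tool_pos: [0.4835, -0.284, 0.0215]
orientation: [-180.0, 0.1, -166.0]
force: [0.1, 2.4, 5.8]
opening: 0.0261
```

{"fn": "servo_tool", "kwargs": {
  "rows": [
    [[0,-0.001,0],[0,0,0],1],
    [[0,-0.001,0],[0,0,0],1],
    [[0,0,0],[0,0,0],1]
  ]
}}

```text
clock: 17.63
tool_pos: [0.4837, -0.2851, 0.0215]
orientation: [180.0, 0.0, -166.0]
force: [-0.9, 7.7, 9.4]
opening: 0.0261
```

{"fn": "servo_tool", "kwargs": {
  "rows": [
    [[0,-0.001,0],[0,0,0],1],
    [[0,0,0],[0,0,0],1]
  ]
}}

```text
clock: 17.8
tool_pos: [0.4838, -0.2852, 0.0216]
orientation: [179.9, 0.0, -166.0]
force: [-1.0, 15.5, 12.3]
opening: 0.0259
```

```bash
python3 - <<'E'
from h import *
im=snap('wrist','w11.png')
o=telemetry.get_obs();print(o['force'],o['tool_pos'],o['orientation'],o['opening'])
cv2.imwrite('pics/w11c.png',cv2.resize(im[140:260,140:340,::-1],None,fx=4,fy=4,interpolation=cv2.INTER_CUBIC))
E
```

```text
[-2.02479835 14.14725232 11.97772817] [ 0.48370102 -0.28520643  0.02153822] [ 1.79900150e+02  3.48034651e-02 -1.66035630e+02] 0.025895622663115812
```

View pics/w11c.png

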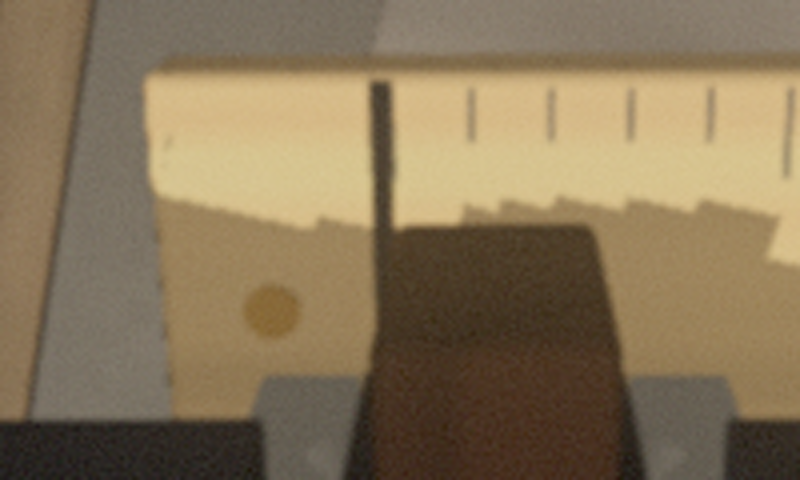

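At the zero end the stop's face meets the slot's near edge. Next I slide back 54 mm.

{"fn": "servo_tool", "kwargs": {
  "rows": [
    [[0,0.003,0],[0,0,0],1],
    [[0,0.006,0],[0,0,0],1],
    [[0,0.008,0],[0,0,0],1],
    [[0,0.008,0],[0,0,0],1],
    [[0,0.008,0],[0,0,0],1],
    [[0,0.008,0],[0,0,0],1],
    [[0,0.008,0],[0,0,0],1],
    [[0,0.004,0],[0,0,0],1],
    [[0,0.002,0],[0,0,0],1],
    [[0,0,0],[0,0,0],1],
    [[0,0,0],[0,0,0],1]
  ]
}}

```text
clock: 18.77
tool_pos: [0.4707, -0.2333, 0.0215]
orientation: [-180.0, 0.1, -166.0]
force: [-0.4, 2.9, 9.0]
opening: 0.0255
```

```bash
python3 - <<'E'
from h import *
o=telemetry.get_obs();p=o['tool_pos'];a=np.radians(-166.03)
print(o['force'],p,o['opening'],'gap',(p-np.array([.4837,-.2852,0]))@[np.sin(a),-np.cos(a),0])
E
```

```text
[-0.44524744  2.87697513  8.95877883] [ 0.47071684 -0.23333273  0.02150978] 0.025507110821557395 gap 0.05346746670230049
```

{"fn": "servo_tool", "kwargs": {
  "rows": [
    [[0,0.0006,0],[0,0,0],1],
    [[0,0,0],[0,0,0],1]
  ]
}}

```text
clock: 18.93
tool_pos: [0.4707, -0.2332, 0.0215]
orientation: [-180.0, 0.1, -166.0]
force: [0.9, -0.8, 7.0]
opening: 0.0256
```

```bash
python3 - <<'E'
from h import *
o=telemetry.get_obs();p=o['tool_pos'];a=np.radians(-166.03)
print(o['force'],p,o['opening'],'gap',(p-np.array([.4837,-.2852,0]))@[np.sin(a),-np.cos(a),0])
E
```

```text
[ 0.89452197 -0.83695447  7.04764595] [ 0.47068683 -0.23315747  0.02149913] 0.02560286000334939 gap 0.053644786351060354
```

{"fn": "servo_tool", "kwargs": {
  "rows": [
    [[0,0,0],[0,0,0],0.6],
    [[0,0,0],[0,0,0],0.3],
    [[0,0,0],[0,0,0],0.3],
    [[0,0,0],[0,0,0],0.3],
    [[0,0,0],[0,0,0],0.3],
    [[0,0,0],[0,0,0],0.3],
    [[0,0,-0.01],[0,0,0],0.3],
    [[0,0,-0.03],[0,0,0],0.3],
    [[0,0,-0.04],[0,0,0],0.3],
    [[0,0,-0.04],[0,0,0],0.3],
    [[0,0,-0.04],[0,0,0],0.3],
    [[0,0,-0.03],[0,0,0],0.3],
    [[0,0,0],[0,0,0],0.3],
    [[0,0,0],[0,0,0],0.3]
  ]
}}

```text
clock: 20.1
tool_pos: [0.4713, -0.2336, 0.2141]
orientation: [-179.9, 0.3, -166.1]
force: [-0.2, 0.5, -1.6]
opening: 0.0611
```

```bash
python3 - <<'E'
from h import *
c=cam('wrist');im=snap('wrist','w12.png');np.savez('w12c.npz',K=c[0],R=c[1],t=c[2]);s=snap('scene','s12.png')
o=telemetry.get_obs();print(o['force'],o['tool_pos'],o['opening'])
cv2.imwrite('pics/s12c.png',cv2.resize(s[160:280,180:330,::-1],(600,480),interpolation=cv2.INTER_CUBIC))
E
```

```text
[-0.02029077  0.59674535 -0.22134233] [ 0.46976256 -0.2332794   0.21108887] 0.061122845182245554
```

View pics/w12.png

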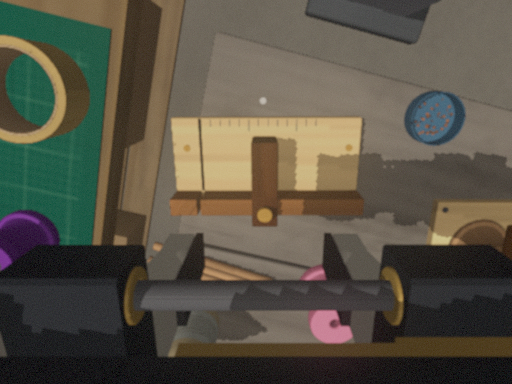

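View pics/s12c.png

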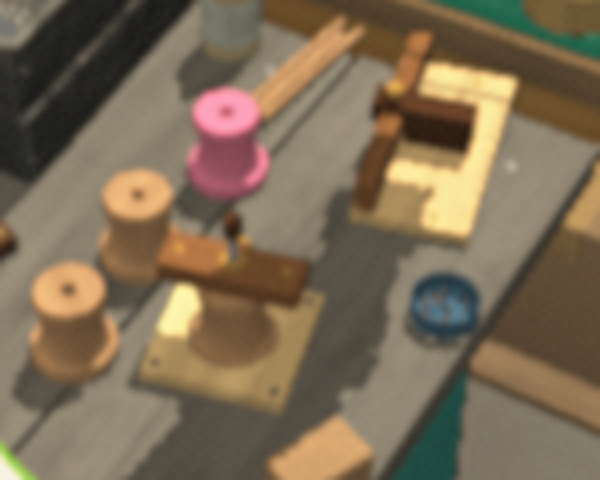

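```bash
python3 - <<'E'
from h import *
im=cv2.imread('pics/w12.png')
cv2.imwrite('pics/w12c.png',cv2.resize(im[112:235,165:300],(675,615),interpolation=cv2.INTER_CUBIC)[:600])
E
```

```text
(no output)
```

View pics/w12c.png

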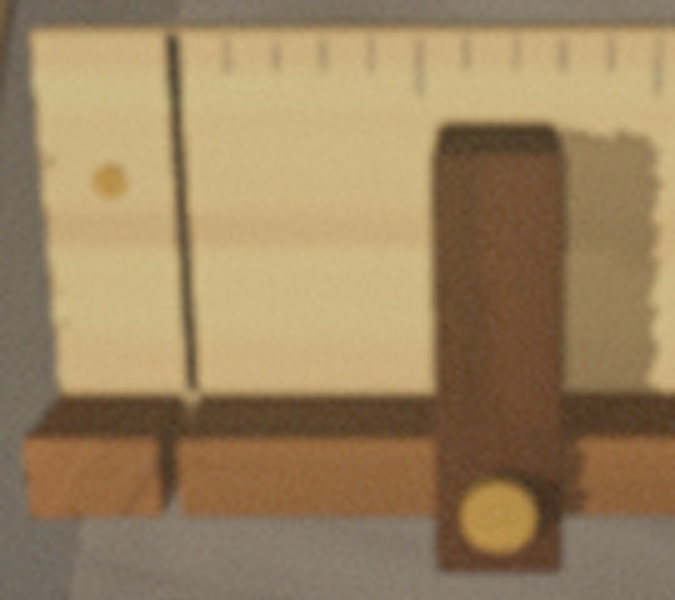

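By the marks the stop's face is at 54 mm (50-mark at crop col 420, face at 442, 48 px per 10 mm). The gauge stands level, the gripper is clear, and the other feet, tin and bottle have not moved in view. I hand in.

```bash
python3 - <<'E'
from h import *
print(ctrl.close_job(), telemetry.get_obs()['clock'])
E
```

```text
the job is handed in; nothing more can be done
the job is handed in; nothing more can be done
```

The bore of the foot in the holding board measures about 54 mm deep. The gauge is standing on that foot with its rod bottomed, the stop is set to that depth, and the job is handed in at about 20 s.

- **Depth reading:** I pinched the gauge by its knob and pressed it gently on the table until the tip was flush, which gave me the zero. I then carried it to the foot and pushed the rod down in 1–2 mm steps. It stopped with about 12 N on the wrist, well under the 40 N limit, and the tool heights gave 54.0 mm.
- **Gauge check:** After release, a wrist picture taken once the fingers were clear agreed with 54 mm. The last scene picture shows the stock flat on the foot. I could not measure the force of the tip on the bore's floor after letting go.
- **Stop:** I slid it to its zero end at the slot, then back. The tool positions gave a gap of 53.6 mm and the board's marks about 54.3 mm, both within the 2 mm tolerance.
- **Disagreements:** The first camera estimate of the stop's starting gap was 88–89 mm, against 86.3 mm by the tool positions. I relied on the tool positions.
- **Rest of the scene:** The other feet, the tin and the bottle look unmoved in the final pictures. The sanding block is only partly in the last crop, and I did not compare positions by measurement.

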